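Drop the empty can into the lever-lid scrap bin

TASK

An empty can lies on the chute of the scrap bin, held back by the shut lid. Push the bin's lever paddle down with your fingertips until the lid is fully open and the can has rolled into the bin, then ease the lever back up, taking two seconds or more, so that the lid comes down shut without slamming. Work only the lever: do not touch the can or the lid, and leave the tin, the brush and the bottle where they are.

Things in the scene. Friction and masses are not known exactly. Their poses are not given: they have to be found in the camera images.
- bin: Fixed grey open steel bin, 180 (x) by 200 (y) by 170 high (mm). Origin: centre of its underside; own x points from its front (towards the robot, where the lever paddle sticks out) to its back (lid hinge), z up. A steel chute 111 wide (centre x -34), with 30 high edges, slopes up from its left (+y) rim (y 100, z 170) to y 250, z 202. The lever is on its right (-y) side.
- paddle_top (a point): Centre of the top face of the lever's flat steel pressing plate, 60 (x) by 50 (y) by 6, ribbed. At rest at x -190, y -119, z 166 in the bin's frame, front edge up 0.165 rad; fully pressed about 56 lower, same x and y, tilted as far the other way. Nothing beneath; 70 clear of the bin's front. Takes 4 to 8 N; the lid's weight brings it back up, fast if let go.
- lever_pivot (a point): The lever's pivot, on the bin's right side (x -20, y -119, z 135 in the bin's frame); the lever turns about the bin's y axis there, and the paddle's centre is 173 from it.
- lever (a joint): Lever angle in rad: 0 at rest (paddle up, lid shut), grows as the paddle is pushed down, stop at 0.33 (lid fully open).
- lid (a joint): Lid angle in rad: 0 shut, 0.99 fully open; geared to the lever, always 3 times the lever angle. The lid falls by its own weight.
- lid_front (a point): Middle of the front edge, on top, of the aluminium lid, 182 by 200, 5 thick, about 0.35 kg, with a 40 high upstand along its left edge that holds the can back when shut. Hinged along the bin's far rim (bin x 90, z 170), 182 behind this point; it swings up and away from the robot.
- polish_tin: Bystander: low round dark steel tin with a light lid, 68 in diameter, 35 high, standing in front of the bin, left of the paddle. Origin: centre of its underside.
- boot_brush: Bystander: wooden boot brush with black bristles, 150 by 50, 43 high, lying bristles down in front of the bin, left of the tin. Origin: centre of its underside.
- care_bottle: Bystander: white bottle, 60 in diameter, 160 high, standing right of the bin. Origin: centre of its underside.
- can: The empty steel can with a paper band, 54 in diameter, 86 long, about 60 g, loose, lying on the chute, its length along the bin's x, against the lid's upstand (origin, its centre: x -34, y 127, z 203 in the bin's frame). Rolls into the bin by itself within about a second once the lid is up; inside, its centre is under 130 above the table.
Things that resemble listed ones, but are neither listed nor needed, are in the scene too. There is more than one size of the can; the job needs the largest.

How it is judged:
By the outcome, as a careful person would: the job done as asked, in the order asked, and still so for the second after the job is handed in, with the robot touching nothing.
It also fails if it takes over 38 s, if anything falls off the work surface, if the arm or the gripper's body presses on something with over 40 N, if the wrist force passes 120 N, or if a joint passes its speed limit or range.

ROBOT

A 6-joint arm with a two-finger parallel gripper is mounted at the origin on the work surface. World frame = base frame: x ahead of the robot, y to its left, z up, the work surface at z = 0. Lengths are in m, angles in degrees, forces in N, time in s.
With the tool pointing down it reaches from about 0.25 to 0.725 m from the base axis. Payload 9.7 kg.
Tool frame: the origin (TCP) lies between the finger pads; the fingertips stand 11 mm ahead of it and the grasp point (between the pads) lies 8 mm behind it; z points along the fingers, x is the direction in which the jaws open and shut, and the axes are right-handed (so a half turn about z gives the same grasp; the last joint's range is limited). The gripper opens to 85 mm and grips with 20 to 120 N. Pads are 22 mm wide; open, the fingers measure 114 mm over their backs; the gripper's body (76 mm by 85 mm) begins 54 mm behind the grasp point. The pads swing forward as they close: fully open they stand 13 mm farther back than shut.
Start: joints at [74.026, 4.979, 10.078, 95.1, 0, 90], TCP at [0.151, 0.529, 0.242] pointing down, gripper open.
Joint ranges: [-179.16, 179.16], [-48.56, 103.87], [-65.8, 70.77], [-126.05, 130.52], [-82.76, 87.17], [-180, 180]. Speed limits (degrees/s): [127.2, 127.2, 147.25, 180, 180, 180].

INTERFACE

Orientations are given as [roll, pitch, yaw] about the fixed x, y, z axes, in that order (R = Rz(yaw) Ry(pitch) Rx(roll)).
In Python, from workcell import get_obs, camera, job_done, spotter gives the robot as it stands.
- The arm moves only by the tool play_rows, never from a script. Its argument "rows" is a list of rows, each a list of 3 entries, a list of its own where there are three numbers: the closure, from 0 (fully open) to 1 (shut), then the shift along the tool's x, y, z in cm, then the turn, a rotation vector about the tool's x, y, z in degrees. In form: [[claw, [x, y, z], [wx, wy, wz]], ...]. A call has 1 to 12 rows; each row shifts and turns the pose as measured when the row begins, along the tool's axes as they then stand; what a row does not reach is not made up. A row lasts 1/10 s, in which the tool goes at most 50 mm and 8.59 degrees, less where a joint would pass 70% of its speed; a pose out of reach is approached as far as the arm can. A call is refused whole if a number of a shift passes 5 or a number of a turn 8.59, either way. A call with a gripper value outside its range is refused whole. The fingers move at their own pace and stop on an object; "newtons" is the grip in N (left out, the last holds). Time passes only in rows, so rows that do not move let the fingers close. It gives the time, the measured TCP pose, the force and the opening at its end, in the units of the state.
- get_obs(): the state, without advancing time (a new reading comes with each control period).
- camera(name): name is "side" or "top" or "wrist"; returns a dict with "img" (384x512x3 uint8, red, green, blue), "intrinsics" (3x3 intrinsics, pixels), "xyz" and "orientation" of the camera in the world. Camera axes: x right, y down, z forward; pixel columns grow to the right and rows downward; lengths in m; the calibration is good to about 2 mm. The wrist camera is an equidistant fisheye: a pixel r from the principal point sees the ray r / f radians off the axis. A picture is of the moment at which its call begins. There is no depth.
- job_done(): hands the job in, once; it reports no verdict.
Trained networks look in a picture, given as the dict that the camera call returned (one of the last four; its "shot" number tells which), for a name from the list of things; names that differ only in an ending like _2 or _b are one class to them, and where a whole thing is asked for, a point or a joint stands for the part that bears it (a point fixed in the world has none). Each returns a list of dicts, best first, with "confidence" (0 to 1); they miss things now and then, are a little off and sometimes report something else, mostly with a low value. They report only what shows in the picture. A call takes as long as a camera call. They do not tell look-alikes from the thing itself.
- spotter.spot_in(picture, thing): "point" ([x, y, z] in m, in world coordinates, good to about 4 mm: the middle of the surface that is visible of it).
- spotter.trace(picture, thing): "pixels" (384x512 bool, what is visible of it).
The state is a dict: "time": time; "q": joint angles; "qd": joint speeds; "joint_efforts": joint torques, N m; "ee_pos": TCP position; "tcp_rot": TCP orientation; "wrist_force": force on the tool from outside, world axes, zero at the start; "torque": the same for the moment, N m; "opening": finger opening in m.
Only numpy, scipy, OpenCV 4.12 (cv2) and the standard library are available. Lean on these libraries where they do the work, as an engineer would, in place of code of your own. Each camera call takes 0.05 s, during which the arm holds its last target.

## Working session

There is one attempt and no reset: what is moved stays moved. The work goes in short steps, Python scripts to look and compute and a tool call to move; the robot and the scene stay as the last step left them, time stands still between calls to the robot, and variables do not carry over. Pictures are saved under pics/ and viewed, and the job is handed in when it is done.

Besides the shell and the picture viewer there is one more tool, called after "Request:" by a JSON object that holds its "method" and its "body", one argument or row to a line. play_rows: Moves the arm, as the interface text tells. Its arguments: {"type":"object","properties":{"rows":{"type":"array","items":{"type":"array"}},"newtons":{"type":"number"}},"required":["rows"]}

```bash
ls; mkdir -p pics
python3 - <<'E'
from workcell import get_obs,camera,spotter
import cv2
print(get_obs())
for n in ["side","top"]:
    p=camera(n); cv2.imwrite(f"pics/{n}0.png",p["img"][:,:,::-1])
    print(n,p["intrinsics"],p["xyz"],p["orientation"])
    for t in ["bin","paddle_top","lid_front","polish_tin","boot_brush","care_bottle","can"]:
        print(t,[(d["confidence"],d["point"]) for d in spotter.spot_in(p,t)][:4])
E
```

```text
pics
{'time': 0.0, 'q': array([7.40256981e+01, 5.00930200e+00, 1.00328806e+01, 9.50986202e+01,
       3.00758510e-04, 9.00018149e+01]), 'qd': array([-0.10029566, -0.02792302, -0.01369939,  0.01614434,  0.01846603,
        0.00680354]), 'joint_efforts': array([-3.22016807e-03, -5.20396650e+01,  4.64799249e+01,  1.63548131e-02,
       -1.76177346e-04,  1.47358247e-05]), 'ee_pos': array([0.15130154, 0.52855101, 0.24158621]), 'tcp_rot': array([-1.79999702e+02,  7.50415492e-02,  7.40238832e+01]), 'wrist_force': array([-0.11091717, -0.22743457, -0.25264495]), 'torque': array([0.08847578, 0.02071671, 0.0143189 ]), 'opening': 0.08577873676428839}
side [[466.13104226   0.         258.07533931]
 [  0.         466.13104226 190.74510777]
 [  0.           0.           1.        ]] [ 0.11480283 -1.01860121  0.88590192] [-122.26490353    0.17100776  -26.58805789]
bin [(0.64, [0.6138, 0.0547, 0.1643])]
paddle_top [(0.86, [0.5357, -0.0198, 0.1547])]
lid_front [(0.57, [0.649, 0.1137, 0.1737])]
polish_tin [(0.9, [0.4749, 0.1117, 0.031])]
boot_brush [(0.89, [0.4502, 0.2622, 0.0354]), (0.54, [0.6001, 0.219, 0.2251]), (0.48, [0.6492, 0.1155, 0.1784])]
care_bottle [(0.8, [0.652, -0.1342, 0.0809])]
can [(0.66, [0.5165, 0.4063, 0.0296]), (0.51, [0.5996, 0.2167, 0.2265])]
top [[496.71933521   0.         256.92330236]
 [  0.         496.71933521 189.09592921]
 [  0.           0.           1.        ]] [0.44482608 0.04050383 1.34970089] [-171.08000107    0.41933275  -88.39694745]
bin [(0.94, [0.6221, 0.1255, 0.1726])]
paddle_top [(0.87, [0.4852, -0.0147, 0.1616])]
lid_front [(0.68, [0.6522, 0.1114, 0.1735])]
polish_tin [(0.93, [0.4822, 0.1383, 0.0374])]
boot_brush [(0.61, [0.4555, 0.2762, 0.043])]
care_bottle [(0.77, [0.6463, -0.1077, 0.1031])]
can [(0.94, [0.6052, 0.2348, 0.2289]), (0.75, [0.7219, 0.3023, 0.0326]), (0.66, [0.5147, 0.414, 0.0375]), (0.34, [0.6532, 0.1112, 0.1754])]
```

View pics/side0.png

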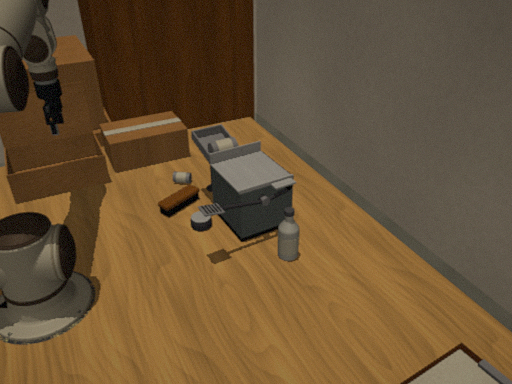

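View pics/top0.png

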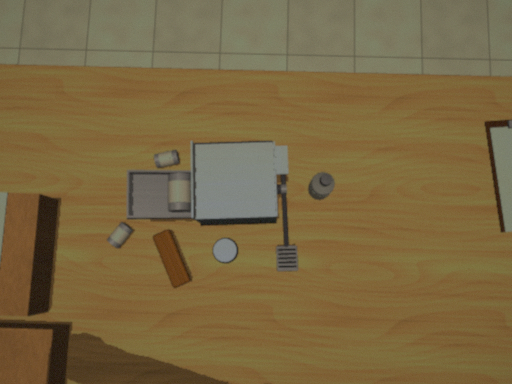

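The top view shows the lid at px (193–277, 142–222), the paddle at (287,258) and the can on the chute at (179,191). Two smaller look-alike cans lie on the table at (167,158) and (120,235). The tin is at (225,250), the brush at (171,258) and the bottle at (321,186).

```bash
cat > h.py <<'E'
import numpy as np,cv2
from scipy.spatial.transform import Rotation as R
def onplane(p,uv,z):
    K=p["intrinsics"];d=np.linalg.inv(K)@np.array([uv[0],uv[1],1.]);Rm=R.from_euler('xyz',p["orientation"],degrees=True).as_matrix()
    d=Rm@d;c=np.array(p["xyz"]);return c+d*(z-c[2])/d[2]
def proj(p,X):
    Rm=R.from_euler('xyz',p["orientation"],degrees=True).as_matrix()
    c=(np.array(X)-p["xyz"])@Rm;u=c@p["intrinsics"].T;return u[...,:2]/u[...,2:]
E
python3 - <<'E'
from workcell import *
from h import *
p=camera("top")
cv2.imwrite("pics/crop1.png",cv2.resize(p["img"][120:290,110:350,::-1],None,fx=3.2,fy=3.2,interpolation=cv2.INTER_CUBIC))
for t,z in [("paddle_top",.166),("lid_front",.172),("bin",.17),("can",.22)]:
    for d in spotter.trace(p,t)[:2]:
        m=d["pixels"].astype(np.uint8);ys,xs=np.nonzero(m)
        r=cv2.minAreaRect(np.stack([xs,ys],1).astype(np.float32));b=cv2.boxPoints(r)
        print(t,d["confidence"],r,onplane(p,(xs.mean(),ys.mean()),z).round(4)); print(np.array([onplane(p,q,z)[:2] for q in b]).round(4).tolist())
E
```

```text
paddle_top 0.9 ((286.5, 223.0), (96.0, 21.0), 90.0) [ 0.5108 -0.0161  0.166 ]
[[0.6661, 0.0091], [0.6674, -0.0417], [0.4381, -0.0452], [0.4367, 0.0041]]
lid_front 0.71 ((238.669677734375, 179.34967041015625), (78.18621826171875, 99.24896240234375), 89.06080627441406) [0.6533 0.1071 0.172 ]
[[0.7434, 0.2247], [0.7538, -0.0171], [0.5628, -0.0237], [0.5525, 0.2122]]
lid_front 0.68 ((211.5, 205.5), (129.0, 171.0), 90.0) [0.6264 0.1399 0.172 ]
[[0.7396, 0.3772], [0.7505, -0.04], [0.4404, -0.0448], [0.4292, 0.3558]]
bin 0.7 ((211.5, 206.0), (130.0, 171.0), 90.0) [0.6264 0.1403 0.17  ]
[[0.7401, 0.3778], [0.751, -0.0401], [0.4381, -0.045], [0.4268, 0.3562]]
can 0.77 ((165.81707763671875, 158.64634704589844), (14.736881256103516, 24.51490592956543), 77.90524291992188) [0.6877 0.2673 0.22  ]
[[0.6981, 0.2999], [0.7118, 0.2447], [0.6777, 0.2356], [0.6641, 0.2907]]
can 0.65 ((118.64635467529297, 235.31707763671875), (15.148855209350586, 25.612497329711914), 38.65980911254883) [0.5069 0.365  0.22  ]
[[0.4943, 0.3958], [0.5407, 0.3627], [0.5199, 0.3342], [0.4737, 0.3674]]
```

View pics/crop1.png

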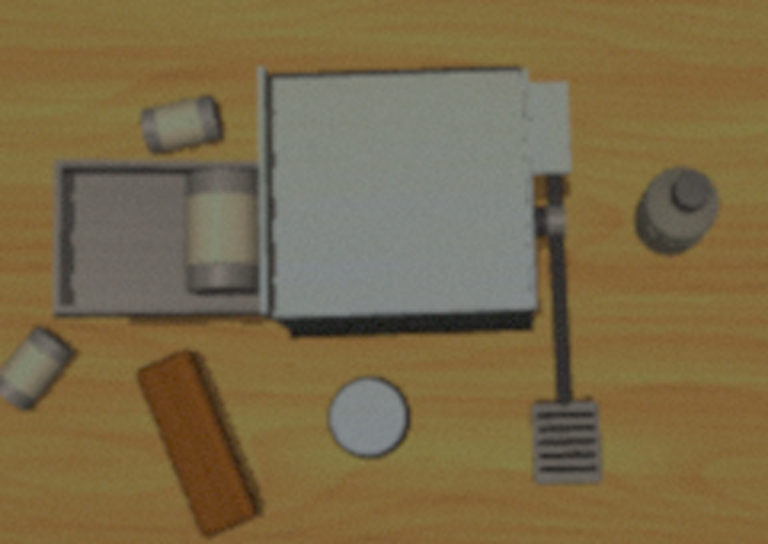

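Run:
```python
from workcell import *
from h import *
from scipy.optimize import least_squares
p=camera("top")
px=lambda a,b:np.array([110+a/3.2-.3,120+b/3.2-.3])
L=[ (px(535,311),[-92,-100,173]),(px(523,69),[90,-100,173]),(px(533,402),[-160.4,-94,161]),(px(597,400),[-160.4,-144,161]),(px(601,484),[-219.6,-144,171]),(px(536,484),[-219.6,-94,171])]
U=np.array([a for a,b in L]);B=np.array([b for a,b in L])/1e3
def T(s,B):
    c,n=np.cos(s[2]),np.sin(s[2]);return np.stack([s[0]+c*B[:,0]-n*B[:,1],s[1]+n*B[:,0]+c*B[:,1],B[:,2]],1)
r=least_squares(lambda s:(proj(p,T(s,B))-U).ravel(),[.65,.11,0])
print(r.x,np.degrees(r.x[2]),r.fun.reshape(-1,2).round(1))
Q=np.array([[-190,-119,166],[-20,-119,135],[-34,127,203]])/1e3
W=T(r.x,Q);print(W.round(4))
print("direct",onplane(p,px(567,442),.166))
s=camera("side")
im=s["img"].copy()
pad=T(r.x,np.array([[-160.4,-94,161],[-160.4,-144,161],[-219.6,-144,171],[-219.6,-94,171],[-190,-119,166]])/1e3)
lid=T(r.x,np.array([[-92,-100,173],[90,-100,173],[90,100,173],[-92,100,173]])/1e3)
k=4;x0,y0=180,120
im=cv2.resize(im[y0:270,x0:340],None,fx=k,fy=k,interpolation=cv2.INTER_CUBIC)
for q in np.vstack([pad,lid]):
    u=(proj(s,q)-[x0,y0]+.5)*k; cv2.circle(im,tuple(int(v) for v in u),4,(255,0,0),1)
cv2.imwrite("pics/side1.png",im[:,:,::-1])
```

```text
[0.64955258 0.1111094  0.06838889] 3.918394551243185 [[-0.  -0.4]
 [ 0.2  0.8]
 [-0.7  0.4]
 [ 0.3  0.2]
 [ 0.6 -0.9]
 [-0.4  0. ]]
[[ 0.4681 -0.0206  0.166 ]
 [ 0.6377 -0.009   0.135 ]
 [ 0.607   0.2355  0.203 ]]
direct [ 0.46807906 -0.02092286  0.166     ]
```

View pics/side1.png

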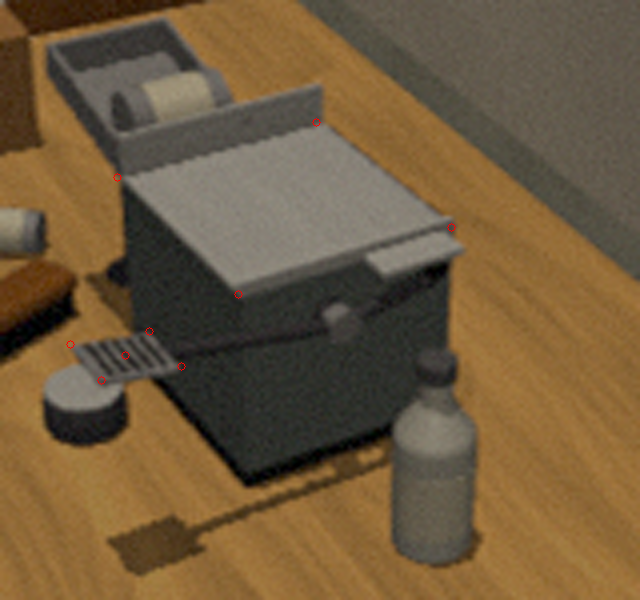

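Choice: the paddle is at top px (287,258), world about (0.468, −0.021, 0.166). The pose fit reprojects onto it in both views. The large can on the chute is the job's can, and the two on the table are smaller. I'll move above the paddle with the fingers shut.

Request:
{"method": "play_rows", "body": {
  "rows": [
    [1, [-1.5, 1.5, -0.5], [0, 0, 0]],
    [1, [-3.4, 3.5, -0.5], [0, 0, 0]],
    [1, [-3.4, 3.5, 0], [0, 0, 0]],
    [1, [-3.4, 3.5, 0], [0, 0, 0]],
    [1, [-3.4, 3.5, 0], [0, 0, 0]],
    [1, [-3.4, 3.5, 0], [0, 0, 0]],
    [1, [-3.4, 3.5, 0], [0, 0, 0]],
    [1, [-3.4, 3.5, 0], [0, 0, 0]],
    [1, [-3.4, 3.5, 0], [0, 0, 0]],
    [1, [-3.4, 3.5, 0], [0, 0, 0]],
    [1, [-3.4, 3.5, 0], [0, 0, 0]],
    [1, [-2, 2, 0], [0, 0, 0]]
  ],
  "newtons": 30
}}

```text
time: 2.35
ee_pos: [0.4237, 0.0511, 0.2524]
tcp_rot: [179.7, -0.1, 74.5]
wrist_force: [0.3, 0.5, 0.2]
opening: -0.0004
```

Request:
{"method": "play_rows", "body": {
  "rows": [
    [1, [-3, 3.2, 0], [0, 0, 0]],
    [1, [-2, 2.2, 1], [0, 0, 0]],
    [1, [-0.8, 0.8, 2], [0, 0, 0]],
    [1, [0, 0, 2], [0, 0, 0]],
    [1, [0, 0, 0.5], [0, 0, 0]],
    [1, [0, 0, 0], [0, 0, 0]]
  ]
}}

```text
time: 2.95
ee_pos: [0.4714, -0.0296, 0.1965]
tcp_rot: [179.6, -0.2, 74.1]
wrist_force: [-0.2, -0.3, 0.4]
opening: -0.0003
```

Run:
```python
from workcell import *
from h import *
p=camera("side");cv2.imwrite("pics/s2.png",cv2.resize(p["img"][110:270,170:330,::-1],None,fx=3.7,fy=3.7,interpolation=cv2.INTER_CUBIC))
o=get_obs();print(o["time"],o["ee_pos"],o["tcp_rot"],o["wrist_force"],proj(p,o["ee_pos"]))
```

```text
3.0 [ 0.47147048 -0.02944944  0.19690928] [ 1.79557484e+02 -1.64584229e-01  7.41030342e+01] [-0.57587233 -1.02616715 -0.18443196] [212.7231685 200.2448609]
```

View pics/s2.png

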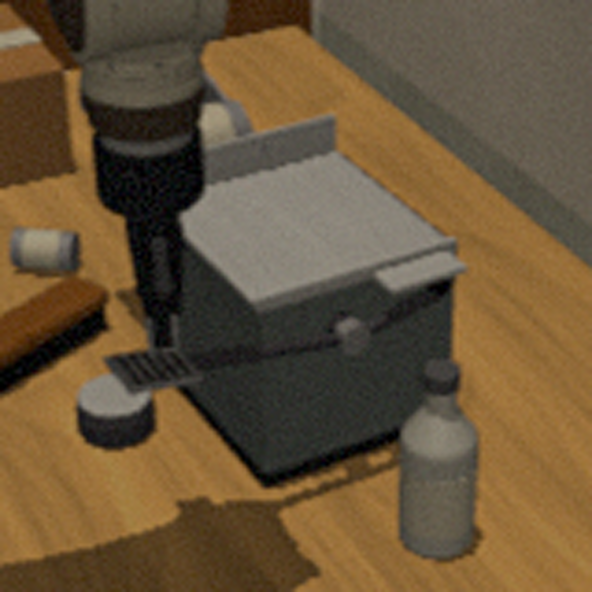

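Request:
{"method": "play_rows", "body": {
  "rows": [
    [1, [0.7, -0.5, 0.5], [0, 0, 0]],
    [1, [0, 0, 0.7], [0, 0, 0]],
    [1, [0, 0, 0.6], [0, 0, 0]],
    [1, [0, 0, 0.5], [0, 0, 0]],
    [1, [0, 0, 0.5], [0, 0, 0]]
  ]
}}

```text
time: 3.5
ee_pos: [0.4693, -0.0192, 0.1708]
tcp_rot: [179.3, -0.2, 74.3]
wrist_force: [-2.8, 0.3, 4.2]
opening: 0.0002
```

Request:
{"method": "play_rows", "body": {
  "rows": [
    [1, [0, 0, 0.7], [0, 0, 0]],
    [1, [0, 0, 0.7], [0, 0, 0]],
    [1, [0, 0, 0.7], [0, 0, 0]],
    [1, [0, 0, 0.7], [0, 0, 0]],
    [1, [0, 0, 0.5], [0, 0, 0]]
  ]
}}

```text
time: 4.0
ee_pos: [0.4697, -0.0193, 0.1356]
tcp_rot: [179.2, -0.2, 74.3]
wrist_force: [0.0, 0.4, 2.3]
opening: -0.0
```

Request:
{"method": "play_rows", "body": {
  "rows": [
    [1, [0, 0, 0.5], [0, 0, 0]],
    [1, [0, 0, 0.4], [0, 0, 0]],
    [1, [0, 0, 0.3], [0, 0, 0]]
  ]
}}

```text
time: 4.3
ee_pos: [0.4707, -0.0192, 0.1223]
tcp_rot: [179.1, -0.3, 74.3]
wrist_force: [2.3, 0.1, 2.0]
opening: 0.0005
```

Request:
{"method": "play_rows", "body": {
  "rows": [
    [1, [0, 0, 0.3], [0, 0, 0]],
    [1, [0, 0, 0.3], [0, 0, 0]]
  ]
}}

```text
time: 4.5
ee_pos: [0.4711, -0.0192, 0.1214]
tcp_rot: [178.9, -0.3, 74.3]
wrist_force: [-15.8, 1.2, 35.8]
opening: -0.0
```

Run:
```python
from workcell import *
from h import *
p=camera("side");cv2.imwrite("pics/s3.png",cv2.resize(p["img"][110:270,170:330,::-1],None,fx=3.7,fy=3.7,interpolation=cv2.INTER_CUBIC))
o=get_obs();print(o["time"],o["ee_pos"],o["tcp_rot"],o["wrist_force"])
```

```text
4.55 [ 0.47108007 -0.01917198  0.12155476] [178.89075869  -0.34218738  74.25824371] [-12.74320922   0.58028785  29.06096157]
```

View pics/s3.png

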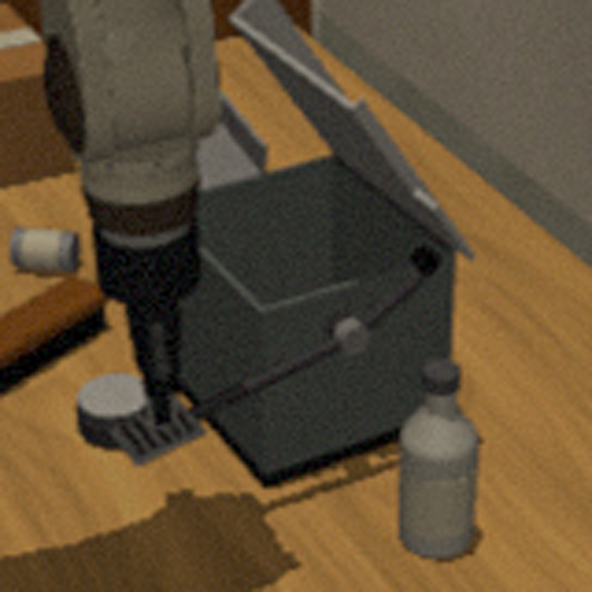

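The lever is on its stop: force rose to 36 N and the lid is fully up. I'll hold here while the can rolls in.

Request:
{"method": "play_rows", "body": {
  "rows": [
    [1, [0, 0, 0.05], [0, 0, 0]],
    [1, [0, 0, 0.05], [0, 0, 0]],
    [1, [0, 0, 0.05], [0, 0, 0]],
    [1, [0, 0, 0.05], [0, 0, 0]],
    [1, [0, 0, 0.05], [0, 0, 0]],
    [1, [0, 0, 0.05], [0, 0, 0]],
    [1, [0, 0, 0.05], [0, 0, 0]],
    [1, [0, 0, 0.05], [0, 0, 0]]
  ]
}}

```text
time: 5.35
ee_pos: [0.471, -0.0192, 0.122]
tcp_rot: [178.7, -0.4, 74.3]
wrist_force: [-3.8, 0.7, 10.7]
opening: -0.0001
```

Run:
```python
from workcell import *
from h import *
p=camera("side");t=camera("top");f=lambda a:cv2.resize(a,(400,400),interpolation=cv2.INTER_CUBIC)
cv2.imwrite("pics/s4.png",np.hstack([f(p["img"][110:270,170:330]),f(t["img"][110:280,110:280])])[:,:,::-1])
for q in (p,t): print([(d["confidence"],d["point"]) for d in spotter.spot_in(q,"can")])
o=get_obs();print(o["time"],o["ee_pos"],o["wrist_force"])
```

```text
[(0.4, [0.655, 0.0469, 0.126])]
[(0.9, [0.6253, 0.0448, 0.0556]), (0.82, [0.5114, 0.4129, 0.0327]), (0.57, [0.7224, 0.3033, 0.0342])]
5.55 [ 0.47102598 -0.0191774   0.121962  ] [-4.15537571  0.59361341 10.42580794]
```

View pics/s4.png

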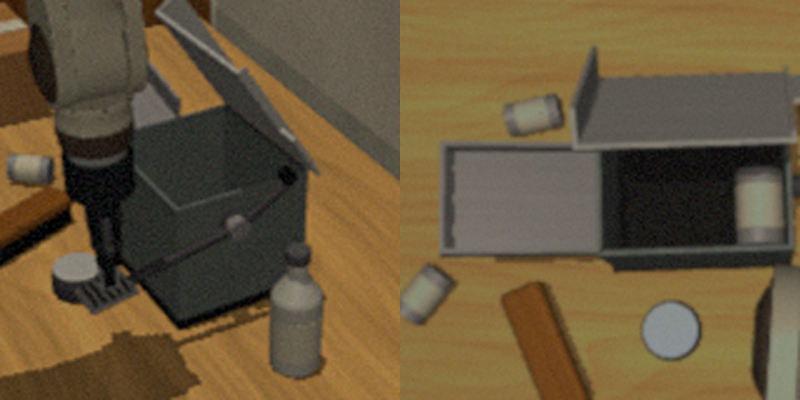

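The top view shows the can inside the bin at crop (760,205), about 0.056 m above the table, and the chute is empty. Now I'll ease the lever up slowly.

Request:
{"method": "play_rows", "body": {
  "rows": [
    [1, [0, 0, -0.15], [0, 0, 0]],
    [1, [0, 0, -0.15], [0, 0, 0]],
    [1, [0, 0, -0.15], [0, 0, 0]],
    [1, [0, 0, -0.15], [0, 0, 0]],
    [1, [0, 0, -0.15], [0, 0, 0]],
    [1, [0, 0, -0.15], [0, 0, 0]],
    [1, [0, 0, -0.15], [0, 0, 0]],
    [1, [0, 0, -0.15], [0, 0, 0]],
    [1, [0, 0, -0.15], [0, 0, 0]],
    [1, [0, 0, -0.15], [0, 0, 0]]
  ]
}}

```text
time: 6.55
ee_pos: [0.4696, -0.0193, 0.1363]
tcp_rot: [178.9, -0.3, 74.3]
wrist_force: [-2.0, -1.1, 2.7]
opening: 0.0001
```

Request:
{"method": "play_rows", "body": {
  "rows": [
    [1, [0, 0, -0.15], [0, 0, 0]],
    [1, [0, 0, -0.15], [0, 0, 0]],
    [1, [0, 0, -0.15], [0, 0, 0]],
    [1, [0, 0, -0.15], [0, 0, 0]],
    [1, [0, 0, -0.15], [0, 0, 0]],
    [1, [0, 0, -0.15], [0, 0, 0]],
    [1, [0, 0, -0.15], [0, 0, 0]],
    [1, [0, 0, -0.15], [0, 0, 0]],
    [1, [0, 0, -0.15], [0, 0, 0]],
    [1, [0, 0, -0.15], [0, 0, 0]]
  ]
}}

```text
time: 7.55
ee_pos: [0.4694, -0.0193, 0.1531]
tcp_rot: [178.9, -0.3, 74.3]
wrist_force: [-1.5, 0.2, 3.8]
opening: -0.0003
```

Request:
{"method": "play_rows", "body": {
  "rows": [
    [1, [0, 0, -0.13], [0, 0, 0]],
    [1, [0, 0, -0.13], [0, 0, 0]],
    [1, [0, 0, -0.13], [0, 0, 0]],
    [1, [0, 0, -0.13], [0, 0, 0]],
    [1, [0, 0, -0.13], [0, 0, 0]],
    [1, [0, 0, -0.13], [0, 0, 0]],
    [1, [0, 0, -0.13], [0, 0, 0]],
    [1, [0, 0, -0.13], [0, 0, 0]],
    [1, [0, 0, -0.13], [0, 0, 0]],
    [1, [0, 0, -0.13], [0, 0, 0]]
  ]
}}

```text
time: 8.55
ee_pos: [0.4705, -0.0192, 0.168]
tcp_rot: [178.7, -0.4, 74.3]
wrist_force: [0.6, -0.4, 4.4]
opening: -0.0002
```

Request:
{"method": "play_rows", "body": {
  "rows": [
    [1, [0, 0, -0.08], [0, 0, 0]],
    [1, [0, 0, -0.08], [0, 0, 0]],
    [1, [0, 0, -0.08], [0, 0, 0]],
    [1, [0, 0, -0.08], [0, 0, 0]],
    [1, [0, 0, -0.08], [0, 0, 0]],
    [1, [0, 0, -0.08], [0, 0, 0]],
    [1, [0, 0, -0.08], [0, 0, 0]],
    [1, [0, 0, -0.08], [0, 0, 0]]
  ]
}}

```text
time: 9.35
ee_pos: [0.4715, -0.0192, 0.1754]
tcp_rot: [178.5, -0.4, 74.3]
wrist_force: [3.8, 1.2, 3.0]
opening: 0.0001
```

Request:
{"method": "play_rows", "body": {
  "rows": [
    [1, [0, 0, -0.08], [0, 0, 0]],
    [1, [0, 0, -0.08], [0, 0, 0]],
    [1, [0, 0, -0.08], [0, 0, 0]],
    [1, [0, 0, -0.08], [0, 0, 0]],
    [1, [0, 0, -0.08], [0, 0, 0]],
    [1, [0, 0, -0.08], [0, 0, 0]]
  ]
}}

```text
time: 9.95
ee_pos: [0.4697, -0.0192, 0.179]
tcp_rot: [178.8, -0.4, 74.3]
wrist_force: [0.2, -0.2, -0.8]
opening: -0.0
```

Force has gone to zero at z 0.179, so contact ended at rest height. I'll retreat upward and check.

Request:
{"method": "play_rows", "body": {
  "rows": [
    [1, [0, 0, -0.2], [0, 0, 0]],
    [1, [0, 0, -0.5], [0, 0, 0]],
    [1, [0, 0, -1], [0, 0, 0]],
    [1, [0, 0, -2], [0, 0, 0]],
    [1, [0, 0, -2], [0, 0, 0]],
    [1, [0, 0, -2], [0, 0, 0]],
    [1, [0, 0, -1], [0, 0, 0]],
    [1, [0, 0, 0], [0, 0, 0]]
  ]
}}

```text
time: 10.75
ee_pos: [0.4671, -0.0193, 0.2724]
tcp_rot: [178.8, -0.3, 74.3]
wrist_force: [-0.9, 0.2, 0.1]
opening: 0.0002
```

Run:
```python
from workcell import *
from h import *
p=camera("side");t=camera("top");f=lambda a:cv2.resize(a,(400,400),interpolation=cv2.INTER_CUBIC)
cv2.imwrite("pics/s5.png",np.hstack([f(p["img"][110:270,170:330]),f(t["img"][110:280,110:280])])[:,:,::-1])
for n in ["polish_tin","boot_brush","care_bottle","can"]: print(n,[(d["confidence"],d["point"]) for d in spotter.spot_in(t,n)])
o=get_obs();print(o["time"],o["ee_pos"],o["wrist_force"])
```

```text
polish_tin [(0.72, [0.4823, 0.1373, 0.0319])]
boot_brush [(0.73, [0.4508, 0.2743, 0.0442])]
care_bottle [(0.7, [0.6472, -0.106, 0.1008])]
can [(0.64, [0.7212, 0.3041, 0.0329]), (0.55, [0.5145, 0.413, 0.0348])]
11.05 [ 0.46635204 -0.01922338  0.26982683] [-0.05199132  0.3475785  -0.4616429 ]
```

View pics/s5.png

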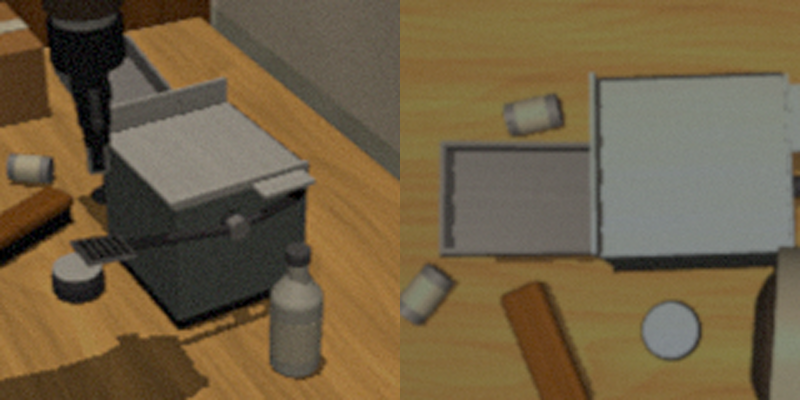

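The lid is shut, the chute is empty, the bystanders are in place and the gripper is clear.

```bash
python3 -c "
from workcell import *
print(job_done())"
```

```text
the job is handed in; nothing more can be done
None
```

The job is done and handed in at about 11 s. I pressed the lever paddle down with the shut fingertips until it met its stop, and the lid opened fully. The can rolled off the chute into the bin. I then eased the lever back up over about 4.4 s, keeping contact until the force fell to zero at rest height, and lifted clear.

- **Can:** before the lid closed, the top camera showed it inside the bin, about 0.056 m above the table. Afterwards the chute was empty.
- **Lid and lever:** in the last pictures the lid was shut and the paddle was back up at rest.
- **Bystanders:** the tin and bottle were within about 3 mm of their first readings and the brush within about 5 mm, which is about the detection error, so I take them as unmoved.
- **Forces:** the largest I saw was about 39 N on the fingertips at the lever stop (36 N vertical, 16 N sideways). It dropped to 10 N for the hold.

No check failed or disagreed, apart from a low-confidence can reading from the side camera (0.4, at 0.126 m). I went by the top camera, which had the clearer view into the bin.

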